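# Hold the chest lid for the new gas stay

## Robot

A 6-joint arm with a two-finger parallel gripper is mounted at the origin on the work surface. World frame = base frame: x ahead of the robot, y to its left, z up, the work surface at z = 0. Lengths are in m, angles in rad, forces in N, time in s.
With the tool pointing down it reaches from about 0.275 to 0.85 m from the base axis. Payload 5.2 kg.
Tool frame: the origin (TCP) lies where the fingers leave the gripper's body, on its centre line; the fingertips stand arm.tcp_to_tips ahead of it and the grasp point (between the pads) lies 54 mm ahead of it (arm.tcp_to_tips is the distance from the TCP to the fingertips, in m); x points along the fingers, z is the direction in which the jaws open and shut, and the axes are right-handed (so a half turn about x gives the same grasp; the last joint's range is limited). The gripper opens to 85 mm and grips with 20 to 120 N. Pads are 22 mm wide; open, the fingers measure 114 mm over their backs; the gripper's body (76 mm by 85 mm) begins 54 mm behind the grasp point. The pads swing forward as they close: fully open they stand 13 mm farther back than shut.
Start: joints at [-0.203, 0.259, 1.535, -0, 1.348, -0.203], TCP at [0.55, 0, 0.304] pointing down, gripper open.
Joint ranges: [-3.14, 3.14], [-0.91, 2.08], [0.19, 2.58], [-1.22, 4.36], [0.22, 2.71], [-3.12, 3.12]. Speed limits (rad/s): [2.57, 2.57, 3.14, 3.14, 3.14, 3.14].

## Interface

Orientations are given as a rotation vector (axis times angle).
In Python, from workcell import arm gives the robot as it stands.
- The arm moves only by the tool carry_out, never from a script. Its argument "deltas" is a list of rows, each a list of 3 entries, a list of its own where there are three numbers: the closure, from 0 (fully open) to 1 (shut), then the shift along the world's x, y, z normalised to -1 to 1, where 1 is 40 mm, then the turn, a rotation vector about the world's x, y, z normalised to -1 to 1, where 1 is 5 degrees. In form: [[claw, [tx, ty, tz], [wx, wy, wz]], ...]. A call has 1 to 8 rows; each row shifts and turns the commanded pose from where the row before left it; what a row does not reach is not made up. A row lasts 1/8 s, in which the tool goes at most 62.5 mm and 10.7 degrees, less where a joint would pass 70% of its speed; a pose out of reach is approached as far as the arm can. A call with a number of a shift or a turn outside -1 to 1 is refused whole. A call with a gripper value outside its range is refused whole. The fingers move at their own pace and stop on an object; "grip_force" is the grip in N (left out, the last holds). Time passes only in rows, so rows that do not move let the fingers close. It gives the time, the measured TCP pose, the force and the opening at its end, in the units of the state.
- arm.state(): the state, without advancing time (a new reading comes with each control period).
- arm.snapshot(name): name is "scene" or "side" or "wrist"; returns the picture (400x640x3 uint8, blue, green, red); there is no depth.
- arm.get_calibration(name): a dict with "K" (3x3 intrinsics, pixels), "xyz" and "rotation" of the camera in the world. Camera axes: x right, y down, z forward; pixel columns grow to the right and rows downward; lengths in m; the calibration is good to about 2 mm. A picture is of the moment at which its call begins: read the wrist's pose just before it. get_calibration takes no time and is no camera call; for the wrist camera it gives the pose at the moment of the call.
- arm.job_done(): hands the job in, once; it reports no verdict.
Trained networks look in the newest picture that a camera, given by its name, has taken for a name from the list of things; names that differ only in an ending like _2 or _b are one class to them, and where a whole thing is asked for, a point or a joint stands for the part that bears it (a point fixed in the world has none). Each returns a list of dicts, best first, with "conf" (0 to 1); they miss things now and then, are a little off and sometimes report something else, mostly with a low value. They report only what shows in the picture. A call takes as long as a camera call. They do not tell look-alikes from the thing itself.
- arm.masks_of(label, camera): "region" (400x640 bool, what is visible of it) and "box" ([left, top, right, bottom] in pixels, round what is visible of it).
The state is a dict: "clock": time; "joint_pos": joint angles; "qvel": joint speeds; "effort": joint torques, N m; "ee_pos": TCP position; "orientation": TCP orientation; "contact_force": force on the tool from outside, world axes, zero at the start; "torque": the same for the moment, N m; "width": finger opening in m.
Only numpy, scipy, OpenCV 4.12 (cv2) and the standard library are available. Lean on these libraries where they do the work, as an engineer would, in place of code of your own. Each camera call takes 0.05 s, during which the arm holds its last target. There are 200 camera calls.

## Task

The gas stay of the blue steel chest is off, so its lid drops shut by itself. Take the ratchet off the lid and lay it down gently, flat in the metal tray beside the chest, with the lid still shut; then raise the lid to 60 degrees from shut and keep holding it there, steady to within 5 degrees, so that I can fit the new stay. Finish while still holding the lid in the hand: do not prop it, do not let it drop, and leave everything else where it is.

Things in the scene. Friction and masses are not known exactly. Their poses are not given: they have to be found in the camera images.
- lid (a joint): Opening angle of the chest's lid, rad: 0 shut (flat), growing as its near edge rises; 1.05 is 60 degrees, 1.75 the stop. Nothing holds it: let go below about 1.4 it falls shut. The lid weighs roughly 0.6 to 1.0 kg; its hinge is nearly free.
- lid_handle (a point): Middle of the bar of the lid's handle, a steel bow on top of the lid: a level round bar, 10 mm thick, 110 mm long, parallel to the hinge (this point's y), on two legs. Lid shut: 42 mm above the lid's top, 25 mm in from the near edge, 161 mm above the work surface; from the hinge line 205 mm towards the near edge and 56 mm up. Axes move with the lid: x from near edge to hinge, z out of its top.
- lid_hinge (a point): Middle of the lid's hinge line, along this point's y, at the chest's far long side, 105 mm above the work surface. x points from the near edge of the lid to the hinge, z out of the lid's top face; they turn with the lid about y.
- chest: Blue steel chest bolted down, 220 mm deep (its x, away from the robot), 300 mm wide (its y), 119 mm high with its lid shut. Origin at the centre of its underside. The lid, 232 by 312 mm, is sheet steel with a 24 mm folded skirt, hinged along the far long side; its top face is 14 mm above the hinge line. Place and turn change.
- ratchet: Ratchet lying loose on the shut lid, roughly along its width, 180 mm long, about 0.34 kg, 24 mm thick, its drive square pointing up from the head. x points along it from the black grip to the steel head. Origin on its underside, 5 mm from the grip's head end.
- ratchet_grip (a point): Where to grasp the ratchet: 15 mm headwards of the middle of its black grip, half-way up (12 mm above what it lies on). The grip is 100 mm long, 26 mm wide (across x) and 24 mm thick. Axes as for the ratchet: x to the head, z up.
- ratchet_head (a point): Centre of the ratchet's round steel head (34 mm across, 24 mm thick), half-way up, 98 mm from the grasp point along x.
- tray_in (a point): Centre of the inner floor of the metal tray, 5 mm above the work surface. The tray is fixed, 330 mm long (this point's x), 170 mm wide (y), walls 4 mm thick and 28 mm high. It stands left or right of the chest, a carton of oil filters on the other side. Two sockets stand near its +x end; from 90 mm beyond the centre to the -x end it is free.
- socket_tall: Steel socket standing in the tray, 28 mm across, 50 mm high. Origin under its centre. To be left alone.
- socket_short: Steel socket standing in the tray, 34 mm across, 34 mm high. Origin under its centre. To be left alone.
- carton: Open cardboard carton, fixed, 260 by 170 mm and 85 mm high, its loose flaps up to about 135 mm. Origin under its centre.
- gas_stay: The new gas stay, a rod 243 mm long and 18 mm thick, lying beyond the chest. Origin under its middle, x along it. To be left alone.
- spray_can: Spray can, 64 mm across, 170 mm high, beyond the chest to the left. Origin under its centre. To be left alone.
- wheel_cap: Chrome wheel centre cap, 124 mm across, 48 mm high, to the right. Origin under its centre. To be left alone.
- tape_roll: Roll of tape lying flat, 100 mm across, 45 mm high, beyond the chest to the right. Origin under its centre. To be left alone.
- impact_gun: Cordless impact wrench standing on its battery, about 190 by 75 mm and 200 mm high, far to the left. Origin under its battery. To be left alone.
Not all that is in view belongs to the job. What is shaped like the ratchet but brown is not meant.

How it is judged:
On the way, in this order (a step that is already met when the one before it is completed fails the run):
1. the ratchet lies released and still, flat in the tray, the lid still shut (x of ratchet_grip in the frame of tray_in between -0.158 and 0.158 m and y of ratchet_grip in the frame of tray_in between -0.078 and 0.078 m and z of ratchet_grip in the frame of tray_in between 0.004 and 0.026 m and x of ratchet_head in the frame of tray_in between -0.158 and 0.158 m and y of ratchet_head in the frame of tray_in between -0.078 and 0.078 m and z of ratchet_head in the frame of tray_in between 0.004 and 0.026 m and linear speed of ratchet below 0.03 m/s and contact force between ratchet and the arm below 0.1 N and contact force between ratchet and the fingers below 0.1 N and value of joint lid below 0.09 rad), for 0.2 s.
2. the lid is held between 55 and 65 degrees (value of joint lid between 0.96 and 1.134 rad and (contact force between lid and the fingers above 0.5 N or contact force between lid and the arm above 0.5 N)), for 0.2 s.
At the end, for the whole second after the job is handed in: The lid stands still between 55 and 65 degrees, carried by the robot (contact over 0.5 N) and by no loose thing; the ratchet lies flat, at rest and released, wholly inside the tray; nothing else has moved more than 30 mm (all of step 2 and velocity of joint lid between -0.08 and 0.08 rad/s and contact force between lid and ratchet below 0.1 N and contact force between lid and gas_stay below 0.1 N and contact force between lid and spray_can below 0.1 N and contact force between lid and wheel_cap below 0.1 N and contact force between lid and tape_roll below 0.1 N and contact force between lid and impact_gun below 0.1 N and contact force between lid and socket_tall below 0.1 N and contact force between lid and socket_short below 0.1 N and x of ratchet_grip in the frame of tray_in between -0.158 and 0.158 m and y of ratchet_grip in the frame of tray_in between -0.078 and 0.078 m and z of ratchet_grip in the frame of tray_in between 0.004 and 0.026 m and x of ratchet_head in the frame of tray_in between -0.158 and 0.158 m and y of ratchet_head in the frame of tray_in between -0.078 and 0.078 m and z of ratchet_head in the frame of tray_in between 0.004 and 0.026 m and linear speed of ratchet below 0.03 m/s and contact force between ratchet and the arm below 0.1 N and contact force between ratchet and the fingers below 0.1 N and distance of each of gas_stay, spray_can, wheel_cap, tape_roll, impact_gun, socket_tall, socket_short from where it was at the start of the episode below 0.03 m); the arm keeps its last pose, push and grip.
It fails at once if the lid is opened (over 8 degrees) with the ratchet still on it (value of joint lid above 0.14 rad and contact force between lid and ratchet above 0.2 N).
It fails at once if the ratchet is dropped or thrown (faster than 0.9 m/s out of the hand) (linear speed of ratchet above 0.9 m/s and contact force between ratchet and the fingers below 0.05 N and contact force between ratchet and the arm below 0.05 N).
It fails at once if the lid is let drop (closing faster than 3.5 rad/s) (velocity of joint lid below -3.5 rad/s).
It fails at once if a bystander is moved more than 30 mm (distance of any of gas_stay, spray_can, wheel_cap, tape_roll, impact_gun, socket_tall, socket_short from where it was at the start of the episode above 0.03 m).
It also fails if it takes over 58 s, if anything falls off the work surface, if the arm or the gripper's body presses on something with over 40 N, if the wrist force passes 120 N, or if a joint passes its speed limit or range.

## Working session

There is one attempt and no reset: what is moved stays moved. The work goes in short steps, Python scripts to look and compute and a tool call to move; the robot and the scene stay as the last step left them, time stands still between calls to the robot, and variables do not carry over. Pictures are saved under pics/ and viewed, about 8 in all and at most 12, crops included, and the job is handed in when it is done.

Besides the shell and the picture viewer there is one more tool, called by a JSON object that holds its "name" and its "arguments". carry_out: Moves the arm, as the interface text tells. Scaled input: -1 to 1 covers 40 mm each way for a shift and 5 degrees each way for a turn. Its arguments: {"type":"object","properties":{"deltas":{"type":"array","items":{"type":"array"}},"grip_force":{"type":"number"}},"required":["deltas"]}

```bash
mkdir -p pics; ls
cat > h.py <<'E'
import numpy as np, cv2
from scipy.spatial.transform import Rotation as R
from workcell import arm
def cal(n):
    c=arm.get_calibration(n); K=np.array(c['K']); Rm=np.array(c['rotation'])
    if Rm.shape!=(3,3): Rm=R.from_rotvec(Rm.ravel()).as_matrix()
    return K,np.array(c['xyz']),Rm
def ray(c,uv,z):
    K,p,Rm=c; d=Rm@np.linalg.inv(K)@np.array([uv[0],uv[1],1.]); return p+d*(z-p[2])/d[2]
def proj(c,X):
    K,p,Rm=c; q=K@(Rm.T@(np.asarray(X,float)-p)); return q[:2]/q[2]
E
python3 - <<'E'
from h import *
s=arm.state(); print(s, arm.tcp_to_tips)
ims=[]
for n in ['scene','side','wrist']:
    c=cal(n); print(n,c[0][0,0],c[1],c[2].tolist())
    im=arm.snapshot(n); cv2.imwrite(f'pics/{n}0.png',im)
    for l in ['ratchet','chest','lid','lid_handle','tray_in','carton','socket_tall','ratchet_head']:
        try:
            for m in arm.masks_of(l,n)[:3]:
                r=m['region']; 
                rr=cv2.minAreaRect(np.argwhere(r)[:,::-1].astype(np.float32)) if r.any() else None
                print(n,l,round(m['conf'],2),m['box'],int(r.sum()),rr)
        except Exception as e: print(n,l,e)
E
```

```text
pics
{'clock': 0.0, 'joint_pos': array([-2.02779138e-01,  2.59326652e-01,  1.53610372e+00, -2.88799671e-05,
        1.34796510e+00, -2.02799798e-01]), 'qvel': array([ 1.39388931e-03,  5.10711723e-05, -7.19537863e-04, -1.54385088e-03,
        8.88952289e-04,  3.60000274e-04]), 'effort': array([ 1.06436883e-04, -4.46029150e+01, -2.90570551e+01, -7.42485804e-05,
        1.18754001e-02, -2.51378208e-05]), 'ee_pos': array([5.49601311e-01, 1.08825819e-04, 3.03075074e-01]), 'orientation': array([2.42307318e-04, 1.57256786e+00, 2.84835754e-04]), 'contact_force': array([-0.01881774,  1.58741625, -0.23053657]), 'torque': array([-0.0209925 , -0.0195727 , -0.04051445]), 'width': 0.08545097913960374} 0.0726
scene 378.7581561260778 [1.32416025 0.35437225 0.90301417] [[-0.3729007469961332, 0.6019095657552703, -0.7061514763434455], [0.9278126884761556, 0.2504346013289066, -0.27648892484126697], [0.010423434768541018, -0.7582792263470848, -0.6518465823321408]]
scene ratchet 0.96 [275.8, 201.1, 335.1, 222.5] 537 ((305.413818359375, 212.4846954345703), (58.92060089111328, 13.14937973022461), 10.0805978
[... 4009 characters left out ...]
6 [121.4, 2.1, 482.1, 325.8] 84964 ((302.24981689453125, 159.7411346435547), (328.93719482421875, 352.0528869628906), 88.47923278808594)
wrist carton 0.79 [140.5, 346.9, 349.1, 398.7] 4043 ((244.70901489257812, 369.42083740234375), (48.44047164916992, 206.4160919189453), 86.78451538085938)
wrist ratchet_head 0.74 [328.4, 44.3, 383.2, 284.9] 7864 ((356.0, 164.5), (241.0, 52.0), 90.0)
wrist ratchet_head 0.56 [22.7, 321.5, 54.6, 388.1] 1654 ((38.799991607666016, 353.0999755859375), (68.87220001220703, 30.688434600830078), 81.8698959350586)
wrist ratchet_head 0.3 [124.1, 1.1, 481.3, 328.5] 85149 ((302.8162841796875, 159.96786499023438), (328.6095275878906, 351.87091064453125), 88.60282135009766)
```

View pics/wrist0.png

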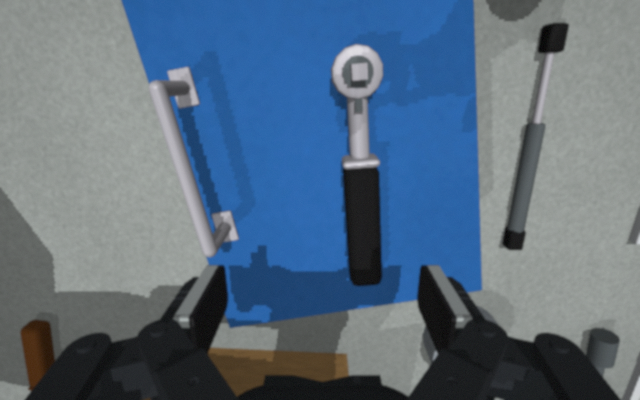

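View pics/scene0.png

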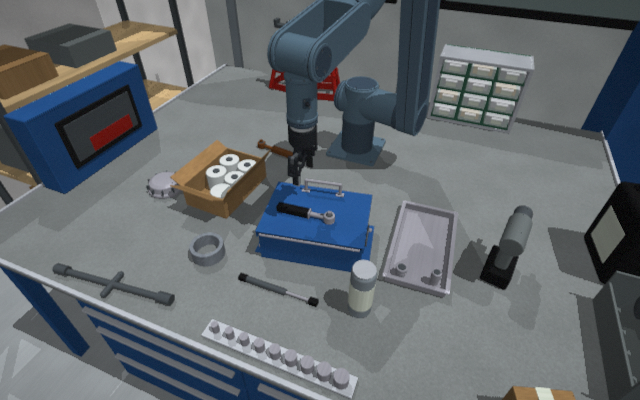

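```bash
python3 -c "
import cv2;im=cv2.imread('pics/side0.png')[110:360,170:450];cv2.imwrite('pics/side0c.png',cv2.resize(im,None,fx=2.2,fy=2.2,interpolation=cv2.INTER_CUBIC))"
```

```text
(no output)
```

View pics/side0c.png

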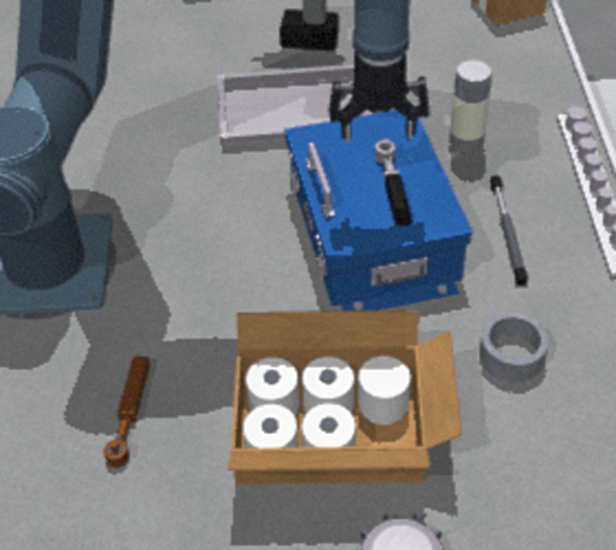

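The wrist view shows the ratchet on the lid: head at (358,71), grip end near (365,283), and the handle bar from (155,85) to (211,251). The tray is at left (+y), with sockets at its far (+x) end. The carton is at right, and the brown decoy is beyond it.

Run:
```python
from h import *
w=cal('wrist'); 
h=ray(w,(358,71),.140); e=ray(w,(365,275),.131); n=ray(w,(361,165),.131)
print('head',h,'gripend',e,'neck',n)
d=(h-e)[:2]; d/=np.linalg.norm(d); L=np.linalg.norm((h-e)[:2]); print('dir',d,np.degrees(np.arctan2(d[1],d[0])),L,'grasp',h[:2]-d*.098)
a=ray(w,(155,85),.163);b=ray(w,(211,251),.163); print('bar',a,b,(a+b)/2,np.linalg.norm(a-b), np.degrees(np.arctan2(*(a-b)[[1,0]])))
s=cal('scene')
im=arm.snapshot('scene'); m=arm.masks_of('tray_in','scene')[0]['region'].astype(np.uint8)
cn=max(cv2.findContours(m,0,2)[0],key=cv2.contourArea); hu=cv2.convexHull(cn)
ap=cv2.approxPolyDP(hu,5,True)[:,0]
# fit a 338x178x28 box's silhouette to mask
from scipy.optimize import minimize
def mod(p):
    c,sn=np.cos(p[2]),np.sin(p[2]); P=[]
    for z in (0,.028):
        for x in(-1,1):
            for y in(-1,1):
                X=x*.165;Y=y*.085
                P.append(proj(s,[p[0]+c*X-sn*Y,p[1]+sn*X+c*Y,z]))
    return cv2.convexHull(np.array(P,np.float32))
def cost(p):
    t=np.zeros((400*4,640*4),np.uint8); cv2.fillConvexPoly(t,(mod(p)*4).astype(np.int32),1)
    M=cv2.resize(m,None,fx=4,fy=4,interpolation=0)
    return -(t&M).sum()/(t|M).sum()
print('approx',[(tuple(q),ray(s,q,.028)[:2].round(3)) for q in ap])
best=min((minimize(cost,[*ray(s,(424,247),.015)[:2],a0],method='Nelder-Mead',options=dict(initial_simplex=np.array([[*ray(s,(424,247),.015)[:2],a0]]*4)+np.vstack([np.zeros(3),np.diag([.02,.02,.1])]))) for a0 in (-.3,0,.3)),key=lambda r:r.fun)
print(best.x,best.fun)
for l in ['socket_tall','socket_short']:
    for q in arm.masks_of(l,'scene')[:2]: 
        v=np.argwhere(q['region']).mean(0)[::-1]; print(l,q['conf'],v,ray(s,v,.02))
```

```text
head [0.57356037 0.0911311  0.14      ] gripend [ 0.58576521 -0.06722219  0.131     ] neck [0.57892893 0.02630783 0.131     ]
dir [-0.07684557  0.99704301] 94.40727188842222 0.15882293032114417 grasp [ 0.58109124 -0.00657911]
bar [0.45083471 0.08277025 0.163     ] [ 0.47213531 -0.02777898  0.163     ] [0.46148501 0.02749563 0.163     ] 0.11258262741252355 100.90608356413141
approx [((np.int32(403), np.int32(200)), array([0.289, 0.264])), ((np.int32(457), np.int32(213)), array([0.285, 0.448])), ((np.int32(449), np.int32(293)), array([0.622, 0.464])), ((np.int32(443), np.int32(296)), array([0.638, 0.45 ])), ((np.int32(383), np.int32(275)), array([0.632, 0.282]))]
[ 0.8700887   0.55812412 -2.7       ] 0.0
socket_tall 0.5 [318.16871899 213.74949458] [0.45984898 0.01285464 0.02      ]
socket_tall 0.49 [435.48181818 275.74545455] [0.57026009 0.42150764 0.02      ]
socket_short 0.49 [401.12318841 268.96376812] [0.58383364 0.3244672  0.02      ]
socket_short 0.34 [162.48309179 185.03703704] [ 0.53695553 -0.57112968  0.02      ]<stdin>:24: RuntimeWarning: overflow encountered in scalar negative
```

{"name": "carry_out", "arguments": {"deltas": [[0,[0.4,-0.08,-0.5],[0,0,0.45]],[0,[0.4,-0.08,-0.7],[0,0,0.45]],[0,[0,0,-0.7],[0,0,0]],[0,[0,0,-0.4],[0,0,0]],[0,[0,0,-0.35],[0,0,0]],[0,[0,0,0],[0,0,0]]], "grip_force": 80}}

```text
clock: 2.3
ee_pos: [0.5816, -0.0063, 0.1972]
orientation: [-0.061, 1.571, 0.062]
contact_force: [0.1, -0.1, 0.8]
width: 0.0854
```

{"name": "carry_out", "arguments": {"deltas": [[0.4,[0,0,0],[0,0,0]],[0.8,[0,0,0],[0,0,0]],[1,[0,0,0],[0,0,0]],[1,[0,0,0],[0,0,0]],[1,[0,0,0],[0,0,0]],[1,[0,0,0],[0,0,0]]]}}

```text
clock: 3.05
ee_pos: [0.5822, -0.0064, 0.1988]
orientation: [-0.062, 1.569, 0.061]
contact_force: [-1.7, 0.0, 6.4]
width: 0.0239
```

{"name": "carry_out", "arguments": {"deltas": [[1,[0,0,0.1],[0,0,0]],[1,[0,0,0.4],[0,0,0]],[1,[0,0,0.7],[0,0,0]],[1,[0,0,0.7],[0,0,0]],[1,[0,0,0.5],[0,0,0]],[1,[0,0,0.1],[0,0,0]]]}}

```text
clock: 3.8
ee_pos: [0.5827, -0.0065, 0.3001]
orientation: [-0.062, 1.566, 0.061]
contact_force: [0.8, -0.4, -2.5]
width: 0.0241
```

Run:
```python
from h import *
print(arm.state()['contact_force'])
im=arm.snapshot('wrist'); cv2.imwrite('pics/w1.png',im)
```

```text
[ 0.7735202  -0.39863236 -2.48204398]
```

View pics/w1.png

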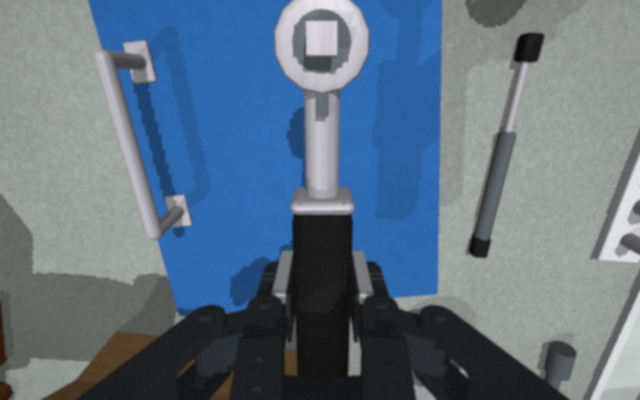

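The ratchet is held straight, with the head at (321,40). The force reads about 3 N. Next I swing it over the tray.

{"name": "carry_out", "arguments": {"deltas": [[1,[-0.1,0.3,0],[0,0,-1]],[1,[-0.2,0.5,0],[0,0,-1]],[1,[-0.25,0.5,0],[0,0,-1]],[1,[-0.25,0.5,0],[0,0,-1]],[1,[-0.25,0.5,0],[0,0,-1]],[1,[-0.25,0.5,0],[0,0,-1]],[1,[-0.25,0.5,0],[0,0,-1]],[1,[-0.25,0.5,0],[0,0,-1]]]}}

```text
clock: 4.85
ee_pos: [0.509, 0.1462, 0.2967]
orientation: [0.487, 1.518, -0.488]
contact_force: [-0.0, -0.4, -3.0]
width: 0.0239
```

{"name": "carry_out", "arguments": {"deltas": [[1,[-0.25,0.5,0],[0,0,-1]],[1,[-0.25,0.5,0],[0,0,-1]],[1,[-0.25,0.5,0],[0,0,-1]],[1,[-0.25,0.5,0],[0,0,-1]],[1,[-0.25,0.5,0],[0,0,-1]],[1,[-0.25,0.5,0],[0,0,-1]],[1,[-0.25,0.5,0],[0,0,-1]],[1,[-0.25,0.5,0],[0,0,-1]]]}}

```text
clock: 5.85
ee_pos: [0.4291, 0.306, 0.2967]
orientation: [1.021, 1.318, -1.025]
contact_force: [-0.1, 0.1, -3.5]
width: 0.0243
```

{"name": "carry_out", "arguments": {"deltas": [[1,[-0.25,0.5,0],[0,0,-1]],[1,[-0.1,0.4,0],[0,0,-1]],[1,[0,0,0],[0,0,-0.3]],[1,[0,0,0],[0,0,0]]]}}

```text
clock: 6.35
ee_pos: [0.4159, 0.3411, 0.2972]
orientation: [1.168, 1.234, -1.171]
contact_force: [0.2, -1.0, -2.5]
width: 0.0239
```

Run:
```python
from h import *
s=arm.state(); print(s['ee_pos'],s['orientation'],s['joint_pos'],s['width'])
im=arm.snapshot('wrist'); cv2.imwrite('pics/w2.png',im)
c=cal('wrist'); Rt=R.from_rotvec(s['orientation']).as_matrix(); print('jaw dir',Rt[:,2],'finger',Rt[:,0])
g=np.array([.457,.3645,.028]); a=np.radians(3)
for X in(-.165,.165):
    for Y in(-.085,.085):
        P=g+[np.cos(a)*X-np.sin(a)*Y,np.sin(a)*X+np.cos(a)*Y,0]; q=proj(c,P); print(X,Y,P,q); cv2.circle(im,tuple(int(t) for t in q),4,(0,0,255),-1) if abs(q).max()<3000 else 0
cv2.imwrite('pics/w2.png',im)
```

```text
[0.41587348 0.3410611  0.29722404] [ 1.16830302  1.23413895 -1.17097933] [ 4.79626677e-01  2.42192520e-01  1.57353496e+00 -4.60117446e-04
  1.32737623e+00  1.99693249e+00] 0.02392567953115954
jaw dir [ 0.05357667 -0.99856321  0.00103108] finger [-0.00113448 -0.00109343 -0.99999876]
-0.165 -0.085 [0.29667468 0.27098106 0.028     ] [377.24001081 271.14018451]
-0.165 0.085 [0.28777757 0.44074808 0.028     ] [230.07201803 271.14707903]
0.165 -0.085 [0.62622243 0.28825192 0.028     ] [398.75466861 -74.50301999]
0.165 0.085 [0.61732532 0.45801894 0.028     ] [194.68507732 -74.73631955]
```

View pics/w2.png

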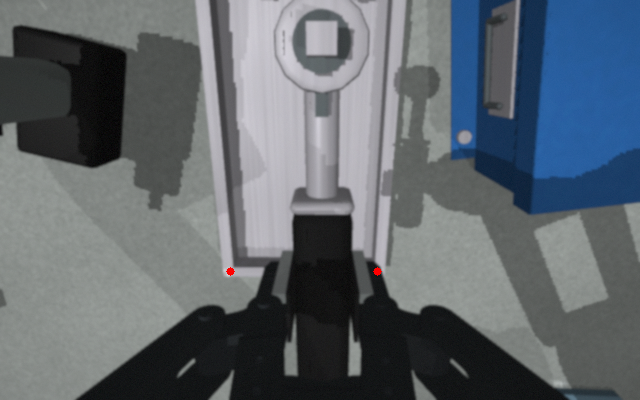

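The tray rim runs (222,272)–(196,0) at left and (388,265)–(412,0) at right, so it is centred on column 305 and parallel to the ratchet (column 321). I shift +20 mm in y, then lower.

{"name": "carry_out", "arguments": {"deltas": [[1,[-0.2,0.25,-0.4],[0,0,0]],[1,[-0.2,0.25,-0.8],[0,0,0]],[1,[0,0,-0.9],[0,0,0]],[1,[0,0,-0.9],[0,0,0]],[1,[0,0,-0.8],[0,0,0]],[1,[0,0,-0.6],[0,0,0]],[1,[0,0,-0.3],[0,0,0]],[1,[0,0,0],[0,0,0]]]}}

```text
clock: 7.4
ee_pos: [0.3993, 0.3614, 0.109]
orientation: [1.169, 1.234, -1.172]
contact_force: [0.7, -0.8, -2.8]
width: 0.0239
```

{"name": "carry_out", "arguments": {"deltas": [[1,[0,0,-0.1],[0,0,0]],[1,[0,0,-0.1],[0,0,0]],[1,[0,0,-0.1],[0,0,0]],[1,[0,0,-0.05],[0,0,0]],[1,[0,0,0],[0,0,0]]]}}

```text
clock: 8.02
ee_pos: [0.3999, 0.3616, 0.0958]
orientation: [1.17, 1.234, -1.171]
contact_force: [-0.6, 0.0, -3.0]
width: 0.0241
```

{"name": "carry_out", "arguments": {"deltas": [[1,[0,0,-0.1],[0,0,0]],[1,[0,0,-0.08],[0,0,0]],[1,[0,0,-0.05],[0,0,0]],[1,[0,0,0],[0,0,0]]]}}

```text
clock: 8.52
ee_pos: [0.3999, 0.3615, 0.0864]
orientation: [1.17, 1.234, -1.171]
contact_force: [0.3, 0.9, -2.5]
width: 0.0245
```

{"name": "carry_out", "arguments": {"deltas": [[1,[0,0,-0.03],[0,0,0]],[1,[0,0,-0.03],[0,0,0]],[1,[0,0,0],[0,0,0]]]}}

```text
clock: 8.9
ee_pos: [0.3999, 0.3616, 0.0842]
orientation: [1.17, 1.234, -1.171]
contact_force: [0.5, 0.2, -2.1]
width: 0.024
```

{"name": "carry_out", "arguments": {"deltas": [[1,[0,0,-0.04],[0,0,0]],[1,[0,0,0],[0,0,0]],[1,[0,0,0],[0,0,0]]]}}

```text
clock: 9.28
ee_pos: [0.4001, 0.3617, 0.0838]
orientation: [1.171, 1.233, -1.17]
contact_force: [-2.7, -1.7, 7.7]
width: 0.024
```

Contact with the tray floor, so I release and retract.

{"name": "carry_out", "arguments": {"deltas": [[0.7,[0,0,0],[0,0,0]],[0.3,[0,0,0],[0,0,0]],[0,[0,0,0],[0,0,0]],[0,[0,0,0],[0,0,0]],[0,[0,0,0.3],[0,0,0]],[0,[0,0,0.8],[0,0,0]],[0,[0,0,1],[0,0,0]],[0,[0,0,1],[0,0,0]]]}}

```text
clock: 10.28
ee_pos: [0.3999, 0.3616, 0.2086]
orientation: [1.171, 1.233, -1.17]
contact_force: [0.7, 0.7, 0.5]
width: 0.0853
```

{"name": "carry_out", "arguments": {"deltas": [[0,[0,-0.1,1],[0,0,0]],[0,[0,-0.1,1],[0,0,0]],[0,[0,0,0.2],[0,0,0]]]}}

```text
clock: 10.65
ee_pos: [0.401, 0.354, 0.2987]
orientation: [1.176, 1.231, -1.165]
contact_force: [0.5, 0.4, -0.9]
width: 0.0851
```

Run:
```python
from h import *
s=arm.state(); print(s['ee_pos'],s['width'],s['contact_force'])
cv2.imwrite('pics/w3.png',arm.snapshot('wrist'))
```

```text
[0.40096017 0.35403793 0.29871242] 0.08512714844822954 [ 0.54343015  0.370981   -0.88588259]
```

View pics/w3.png

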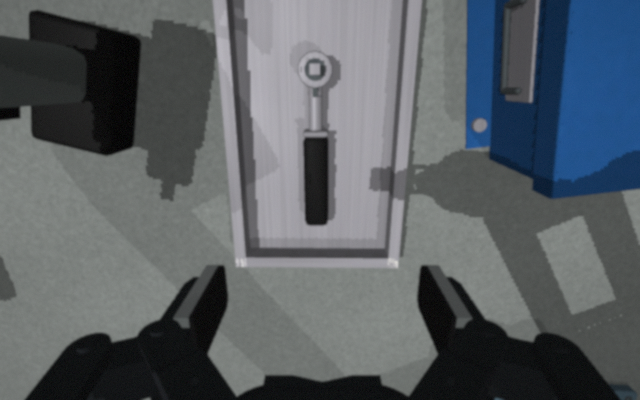

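The ratchet lies flat and centred in the tray, head at (315,68) and grip end at (316,222). Next is the handle.

{"name": "carry_out", "arguments": {"deltas": [[0,[0.05,-0.2,0],[0,0,1]],[0,[0.08,-0.4,0],[0,0,1]],[0,[0.08,-0.45,0],[0,0,1]],[0,[0.08,-0.45,0],[0,0,1]],[0,[0.08,-0.45,0],[0,0,1]],[0,[0.08,-0.45,0],[0,0,1]],[0,[0.08,-0.45,0],[0,0,1]],[0,[0.08,-0.45,0],[0,0,1]]]}}

```text
clock: 11.7
ee_pos: [0.4238, 0.2209, 0.2934]
orientation: [0.638, 1.477, -0.64]
contact_force: [-0.3, 0.4, 0.4]
width: 0.0854
```

{"name": "carry_out", "arguments": {"deltas": [[0,[0.08,-0.45,0],[0,0,1]],[0,[0.08,-0.45,0],[0,0,1]],[0,[0.08,-0.45,0],[0,0,1]],[0,[0.08,-0.45,0],[0,0,1]],[0,[0.08,-0.45,0],[0,0,1]],[0,[0.08,-0.45,0],[0,0,1]],[0,[0.08,-0.45,0],[0,0,1]],[0,[0.08,-0.45,0],[0,0,1]]]}}

```text
clock: 12.7
ee_pos: [0.4494, 0.0772, 0.2934]
orientation: [0.094, 1.571, -0.094]
contact_force: [0.3, 0.3, -0.2]
width: 0.0852
```

{"name": "carry_out", "arguments": {"deltas": [[0,[0.08,-0.45,0],[0,0,1]],[0,[0.08,-0.4,0],[0,0,1]],[0,[0,-0.1,0],[0,0,1]],[0,[0,0,0],[0,0,0.56]],[0,[0,0,0],[0,0,0]]]}}

```text
clock: 13.32
ee_pos: [0.4558, 0.0397, 0.2936]
orientation: [-0.147, 1.568, 0.148]
contact_force: [-0.7, 0.4, -1.4]
width: 0.0853
```

Run:
```python
from h import *
s=arm.state(); print(s['ee_pos'],s['joint_pos'],s['contact_force'])
print(R.from_rotvec(s['orientation']).as_matrix()[:,2])
c=cal('wrist')
cv2.imwrite('pics/w4.png',arm.snapshot('wrist'))
np.savez('w4.npz',K=c[0],p=c[1],R=c[2])
```

```text
[0.45584464 0.03969227 0.29361695] [-1.57774459e-01  9.95961958e-02  1.75803592e+00  8.10156562e-05
  1.28629589e+00 -3.45668359e-01] [-0.71196109  0.44890832 -1.40355241]
[ 0.98240159  0.18676833 -0.00217089]
```

View pics/w4.png

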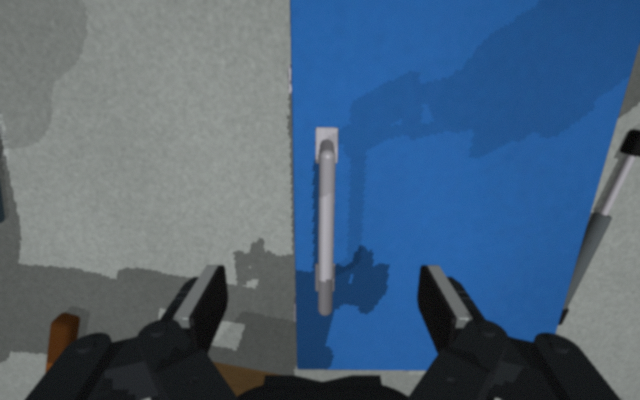

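Run:
```python
from h import *
d=np.load('w4.npz'); c=(d['K'],d['p'],d['R'])
a=ray(c,(327.5,150),.163);b=ray(c,(325.5,313),.163);m=(a+b)/2
print(a,b,m,np.linalg.norm(a-b),np.degrees(np.arctan2(*(a-b)[[1,0]])), 'shift/40mm',(m-arm.state()['ee_pos'])[:2]/.04)
h=m[:2]+.205*np.array([np.cos(np.radians(10.9)),np.sin(np.radians(10.9))]);print('hinge',h)
```

```text
[0.45044005 0.08526263 0.163     ] [ 0.47159116 -0.03058557  0.163     ] [0.4610156  0.02733853 0.163     ] 0.11776321008738119 100.3468781530142 shift/40mm [ 0.12662941 -0.30933791]
hinge [0.66231714 0.0661031 ]
```

{"name": "carry_out", "arguments": {"deltas": [[0,[0.13,-0.31,0],[0,0,0]],[0,[0,0,-0.5],[0,0,0]],[0,[0,0,-0.7],[0,0,0]],[0,[0,0,-0.5],[0,0,0]],[0,[0,0,-0.25],[0,0,0]],[0,[0,0,0],[0,0,0]]], "grip_force": 30}}

```text
clock: 14.12
ee_pos: [0.4615, 0.0269, 0.2163]
orientation: [-0.148, 1.567, 0.148]
contact_force: [-1.0, 0.0, -0.4]
width: 0.085
```

{"name": "carry_out", "arguments": {"deltas": [[0.4,[0,0,0],[0,0,0]],[0.8,[0,0,0],[0,0,0]],[1,[0,0,0],[0,0,0]],[1,[0,0,0],[0,0,0]],[1,[0,0,0],[0,0,0]],[1,[0,0,0],[0,0,0]]]}}

```text
clock: 14.88
ee_pos: [0.4606, 0.0271, 0.2169]
orientation: [-0.149, 1.568, 0.148]
contact_force: [-5.0, -1.6, 5.4]
width: 0.0087
```

{"name": "carry_out", "arguments": {"deltas": [[1,[0.08,0.015,0.22],[0,0,0]],[1,[0.08,0.015,0.22],[0,0,0]],[1,[0.08,0.015,0.215],[0,0,0]],[1,[0.08,0.015,0.215],[0,0,0]],[1,[0.115,0.022,0.2],[0,0,0]],[1,[0.115,0.022,0.2],[0,0,0]],[1,[0.115,0.022,0.2],[0,0,0]],[1,[0.115,0.022,0.2],[0,0,0]]]}}

```text
clock: 15.88
ee_pos: [0.4904, 0.0325, 0.283]
orientation: [-0.149, 1.573, 0.147]
contact_force: [-7.9, -4.2, -0.6]
width: 0.0089
```

{"name": "carry_out", "arguments": {"deltas": [[1,[0.147,0.028,0.177],[0,0,0]],[1,[0.147,0.028,0.177],[0,0,0]],[1,[0.147,0.028,0.177],[0,0,0]],[1,[0.147,0.028,0.177],[0,0,0]],[1,[0.175,0.033,0.148],[0,0,0]],[1,[0.175,0.033,0.148],[0,0,0]],[1,[0.175,0.033,0.148],[0,0,0]],[1,[0.175,0.033,0.148],[0,0,0]]]}}

```text
clock: 16.88
ee_pos: [0.5418, 0.0418, 0.3375]
orientation: [-0.15, 1.571, 0.146]
contact_force: [-12.0, -5.2, 10.6]
width: 0.0088
```

Run:
```python
from h import *
s=arm.state(); print(s['contact_force'],s['torque'],s['width'])
im=arm.snapshot('side')[110:300,230:450];cv2.imwrite('pics/s5.png',cv2.resize(im,None,fx=3,fy=3,interpolation=cv2.INTER_CUBIC))
```

```text
[-11.99248989  -5.24016341  10.61201757] [-0.92981435  2.19690738 -0.10475083] 0.008838201793439167
```

View pics/s5.png

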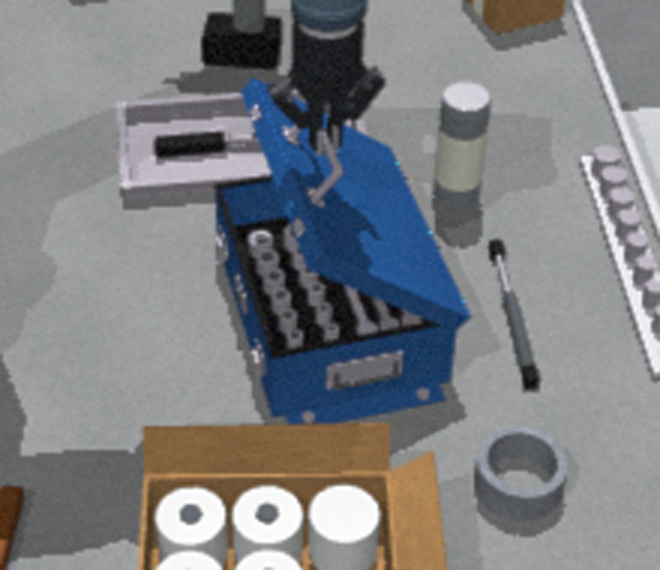

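{"name": "carry_out", "arguments": {"deltas": [[1,[0.19,0.03,0.125],[0,0,0]],[1,[0.19,0.03,0.125],[0,0,0]],[1,[0.19,0.035,0.12],[0,0,0]],[1,[0.19,0.035,0.12],[0,0,0]],[1,[0.205,0.04,0.085],[0,0,0]],[1,[0.205,0.04,0.085],[0,0,0]],[1,[0.2,0.04,0.08],[0,0,0]],[1,[0.2,0.04,0.08],[0,0,0]]]}}

```text
clock: 17.92
ee_pos: [0.607, 0.0537, 0.3693]
orientation: [-0.149, 1.566, 0.146]
contact_force: [-1.5, -5.0, -0.3]
width: 0.0084
```

{"name": "carry_out", "arguments": {"deltas": [[1,[0,0,0],[0,0,0]],[1,[0,0,0],[0,0,0]],[1,[0,0,0],[0,0,0]]]}}

```text
clock: 18.3
ee_pos: [0.607, 0.0537, 0.3693]
orientation: [-0.149, 1.565, 0.146]
contact_force: [-3.5, -4.7, 5.0]
width: 0.0091
```

Run:
```python
from h import *
s=arm.state(); print(s['contact_force'],s['torque'],s['width'],s['ee_pos'],s['qvel'])
X=R.from_rotvec(s['orientation']).as_matrix()[:,0]; g=s['ee_pos']+.054*X
u=np.array([np.cos(np.radians(10.7)),np.sin(np.radians(10.7))])
for H in ([.6623,.0661],): 
    o=-(g[:2]-H)@u; up=g[2]-.105; print('grasp',g,'out,up',o,up,np.hypot(o,up),'lid deg',np.degrees(np.arctan2(up,o)-np.arctan2(.056,.205)))
im=arm.snapshot('side')[110:300,230:450];cv2.imwrite('pics/s6.png',cv2.resize(im,None,fx=3,fy=3,interpolation=cv2.INTER_CUBIC))
```

```text
[-3.47189125 -4.7029158   4.98759682] [-0.75934085  0.58913179 -0.10378525] 0.009056551097229243 [0.60696523 0.0536567  0.36929429] [ 4.27802158e-05 -7.00904656e-04  8.07029261e-04 -7.27259547e-04
 -1.14161571e-03 -1.87856815e-03]
grasp [0.6069996  0.05356327 0.31529439] out,up 0.056666532900828286 0.21029438607049838 0.21779537360506188 lid deg 59.64034658927456
```

View pics/s6.png

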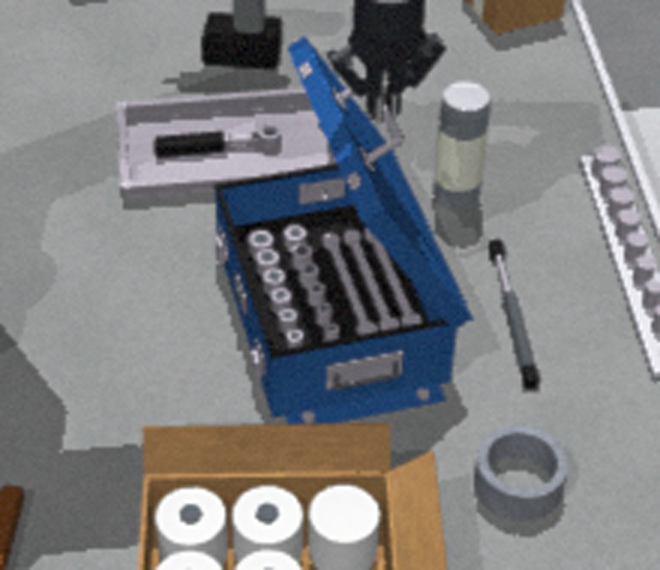

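Run:
```python
from h import *
c=cal('side'); u=np.array([np.cos(np.radians(10.7)),np.sin(np.radians(10.7)),0]); v=np.array([-u[1],u[0],0]); H=np.array([.6623,.0661,.105])
for t in (50,55,60,65,70):
    a=np.radians(t); o=.230;w=.014
    out=o*np.cos(a)-w*np.sin(a); up=o*np.sin(a)+w*np.cos(a)
    print(t,[((proj(c,H-u*out+v*y+[0,0,up])-[230,110])*3).round() for y in(.156,-.156)])
print((proj(c,H-v*.156)-[230,110])*3)
```

```text
50 [array([277.,  50.]), array([353., 223.])]
55 [array([291.,  40.]), array([369., 212.])]
60 [array([305.,  31.]), array([386., 202.])]
65 [array([320.,  22.]), array([403., 193.])]
70 [array([336.,  15.]), array([421., 185.])]
[463.21222753 319.76836921]
```

Run:
```python
from h import *
print(arm.job_done())
```

```text
the job is handed in; nothing more can be done
None
```

The ratchet is lying flat in the tray, and the arm is holding the lid at about 60° by its handle bar. I handed the job in at about 18 s; no verdict is reported.

- **Ratchet:** I lifted it off the shut lid, set it on the tray floor and let go. The wrist view showed it flat, centred and clear of the walls; a later side view showed it still in the tray.
- **Lid angle:** The arm's position gave 59.6°. The lid's corner in the side picture fitted about 59°.
- **Holding:** The grip force is set to 30 N. The fingers read 9 mm open on the 10 mm bar, and the arm was still at the last reading.
- **Force while raising:** The outside force on the tool rose to about 17 N at about 40°, because my path was slightly tight. I widened it, and about 8 N was left at the end.
- **Tray size:** The tray's outer width measured about 190 mm in the picture, more than the 170 mm given plus walls. I placed the ratchet by the tray's centre line, so this did not matter.
- **Other objects:** I did not measure them for movement. None looked disturbed in the side pictures, but the wheel cap and the tray sockets were outside the last one.

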